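# Stack the loaded vial totes

### The arm

A 6-joint arm with a two-finger parallel gripper is mounted at the origin on the work surface. World frame = base frame: x ahead of the robot, y to its left, z up, the work surface at z = 0. Lengths are in mm, angles in rad, forces in N, time in s.
With the tool pointing down it reaches from about 275 to 1000 mm from the base axis. Payload 8.4 kg.
Tool frame: the origin (TCP) lies between the finger pads; the fingertips stand 22 mm ahead of it and the grasp point (between the pads) lies 3 mm ahead of it (r.nose_length is the z of the fingertips in the tool frame, in mm); z points along the fingers, y is the line along which they close (so a half turn about z gives the same grasp; the last joint's range is limited). The gripper opens to 85 mm and grips with 20 to 120 N. Pads are 22 mm wide; open, the fingers measure 114 mm over their backs; the gripper's body (76 mm by 85 mm) begins 54 mm behind the grasp point. The pads swing forward as they close: fully open they stand 13 mm farther back than shut.
Start: joints at [1.277, 0.353, 1.633, -0, 1.155, -0.002], TCP at [179.796, 598.583, 253.281] pointing down, gripper open.
Joint ranges: [-2.63, 2.63], [-0.92, 2.1], [0.06, 2.66], [-1.3, 4.44], [0, 2.69], [-3.02, 3.02]. Speed limits (rad/s): [2.22, 2.22, 2.79, 3.14, 3.14, 3.14].

### API

Orientations are given as [roll, pitch, yaw] about the fixed x, y, z axes, in that order (R = Rz(yaw) Ry(pitch) Rx(roll)).
In Python, from rig import r, imaging, job gives the robot as it stands (r), with the cameras (imaging) and the job (job).
- The arm moves only by the shell command python3 steer.py 'ROWS' [FORCE]. ROWS is a JSON list of rows, 1 to 5 of them, each of 7 numbers: a rotation vector rx, ry, rz in rad, then dx, dy, dz in mm, then the opening from 0.0 (shut) to 1.0 (fully open); each row shifts and turns the commanded pose from where the row before left it, along the tool's axes as they then stand; what a row does not reach is not made up. A row lasts 1/12 s, in which the tool goes at most 41.7 mm and 0.125 rad, less where a joint would pass 70% of its speed; a pose out of reach is approached as far as the arm can. The fingers move at their own pace and stop on an object; FORCE is the grip in N (left out, the last holds). Time passes only in rows, so rows that do not move let the fingers close. It prints the time, the measured TCP pose, the force, the opening and the grip force at its end. Input that does not fit is refused with a message, and nothing moves.
- r.sense(): the state, without advancing time (a new reading comes with each control period).
- imaging.grab_frame(name): name is "scene" or "top" or "wrist"; returns the picture (384x512x3 uint8, red, green, blue); there is no depth.
- imaging.camera_params(name): a dict with "fx", "fy", "cx", "cy" (pixels), "dist_coeffs" ([k1, k2, p1, p2, k3] as OpenCV has them; the pictures are not rectified), "rvec" (rotation vector, rad) and "tvec" (3), from world to camera coordinates, as OpenCV has them. Camera axes: x right, y down, z forward; pixel columns grow to the right and rows downward; lengths in mm; the calibration is good to about 2 mm. A picture is of the moment at which its call begins: read the wrist's pose just before it. camera_params takes no time and is no camera call; for the wrist camera it gives the pose at the moment of the call.
- job.sign_off(): hands the job in; it is judged then, once.
The state is a dict: "clock": time; "qpos": joint angles; "qvel": joint speeds; "joint_efforts": joint torques, N m; "eef_pos": TCP position; "tcp_rot": TCP orientation; "contact_force": force on the tool from outside, world axes, zero at the start; "wrist_torque": the same for the moment, N m; "opening": opening from 0.0 (shut) to 1.0 (fully open); "grasp_force": force on a finger pad.
Only numpy, scipy, OpenCV 4.12 (cv2) and the standard library are available. Lean on these libraries where they do the work, as an engineer would, in place of code of your own. Each camera call takes 0.05 s, during which the arm holds its last target. There are 200 camera calls.

### The job

The two long notched vial totes are loaded and have to go to the cold store as one stack. Pick up the long tote on the robot's right (not the short plain bin), carry it level, turn it so that its one-notch end comes over the other tote's two-notch end, and set it down (do not drop it) squarely on the one on the left, so that its lugs rest on the end walls and it stacks instead of nesting among the vials. Leave the lower tote and the short bin where they stand, and let go.

Things in the scene. Friction and masses are not known exactly. Their poses are not given: they have to be found in the camera images.
- tote_top: White plastic vial tote to move, on the right (y<0); 3 vials in it, 0.2-0.45 kg. Tapered: 60 high, 176x64 at rim, 152x40 at bottom. Origin: centre of underside; x lengthwise, z up. +x end wall: ONE 18 wide middle notch; -x end: TWO corner notches (21 wide tongue between). Mid long walls: upright grip pads 44 long, 36-60 above underside, 66 over both: grasp here from above, closing along y.
- tote_base: Lower tote, on the left (y>0.1): same shape and axes as tote_top, loose, five vials lying in it up to 21 high, 0.35-0.6 kg. When stacked right, the upper tote faces the other way (half a turn from this one), its underside 55 above this one's underside, its lowest 5 inside the mouth with about 8 play all round. Facing the same way it would nest, only 24 above.
- one_notch_end (a point): Middle of tote_top's one-notch end, at the rim: (88,0,60) from its origin in its axes. Both totes' notches run from the rim down to 26 above the underside. Low outside the ends are lugs reaching 98 from the centre, undersides 5 up: one in the middle of the one-notch end, two at the corners of the other end.
- short_bin: Bystander on the right (y<0), like tote_top: a short plain open bin of the same white plastic, 95 x 64, 50 high, straight walls, no notches, two vials inside. Origin: centre of its underside. Leave it alone.

How it is judged:
By the outcome, as a careful person would: the job done as asked, in the order asked, and still so for the second after the job is handed in, with the robot touching nothing.
It also fails if it takes over 42 s, if anything falls off the work surface, if the arm or the gripper's body presses on something with over 40 N, if the wrist force passes 120 N, or if a joint passes its speed limit or range.

## Working session

There is one attempt and no reset: what is moved stays moved. The work goes in short steps, Python scripts to look and compute and a shell command to move; the robot and the scene stay as the last step left them, time stands still between calls to the robot, and variables do not carry over. Pictures are saved under pics/ and viewed, at most 10 in all, crops included, and the job is handed in when it is done.

```bash
ls; mkdir -p pics
python3 - <<'E'
from rig import r, imaging, job
import cv2
for n in("scene","top"):
    im=imaging.grab_frame(n); cv2.imwrite(f"pics/{n}0.png",im[:,:,::-1]); p=imaging.camera_params(n); print(n,p)
s=r.sense(); print(s["clock"],s["eef_pos"],s["tcp_rot"],s["opening"])
a=cv2.imread("pics/scene0.png");b=cv2.imread("pics/top0.png")
cv2.imwrite("pics/top0b.png",cv2.resize(b,(800,600),interpolation=cv2.INTER_CUBIC))
cv2.imwrite("pics/scene0b.png",cv2.resize(a,(800,600),interpolation=cv2.INTER_CUBIC))
E
```

```text
pics
rig.py
steer.py
scene {'fx': 357.9970472963432, 'fy': 357.9970472963432, 'cx': 256.7047115219618, 'cy': 193.2693382334558, 'dist_coeffs': array([-0.04660634,  0.        ,  0.        ,  0.        ,  0.        ]), 'rvec': array([ 1.99769449,  1.45432063, -0.56020163]), 'tvec': array([-159.96612257, -359.14406819, 1255.30606425])}
top {'fx': 382.12070793266236, 'fy': 382.12070793266236, 'cx': 247.25266833186316, 'cy': 189.94452385505986, 'dist_coeffs': array([-0.11232163,  0.        ,  0.        ,  0.        ,  0.        ]), 'rvec': array([ 2.20559686, -2.16808731,  0.12592728]), 'tvec': array([-43.7048047 , 578.7354711 , 851.00367857])}
0.1 [179.6825849  598.18578486 252.64068094] [-3.14034500e+00 -4.67117932e-07  2.84978588e+00] 1.001087454248373
```

View pics/top0b.png

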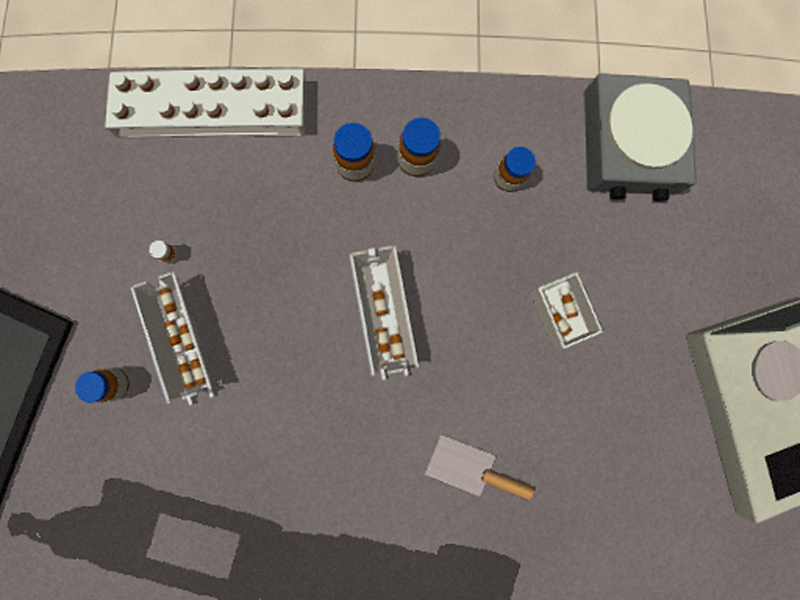

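View pics/scene0b.png

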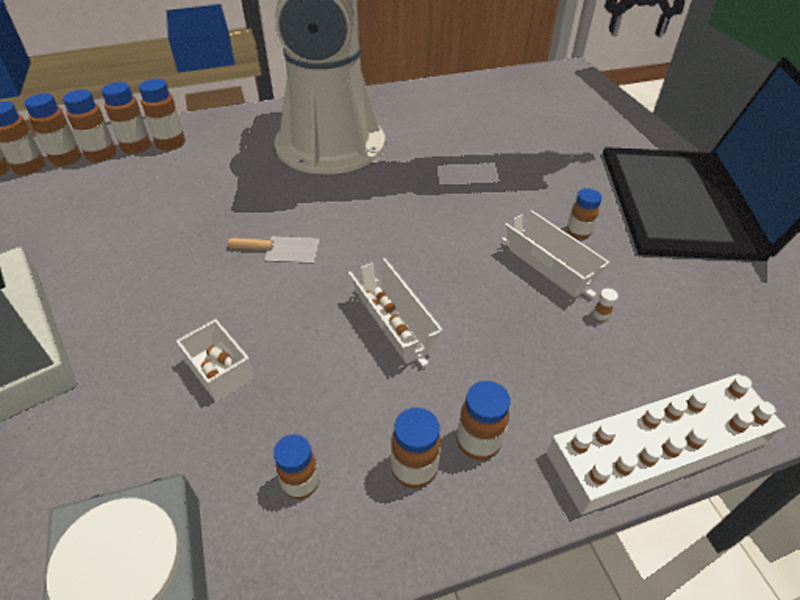

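Run:
```python
import cv2,numpy as np
b=cv2.imread("pics/top0.png");a=cv2.imread("pics/scene0.png")
f=lambda im,x,y,w,h,s:cv2.resize(im[y:y+h,x:x+w],None,fx=s,fy=s,interpolation=cv2.INTER_CUBIC)
cv2.imwrite("pics/tc.png",np.hstack([f(b,212,150,66,100,6),f(b,78,168,66,100,6)]))
cv2.imwrite("pics/sc.png",np.hstack([f(a,215,155,80,100,5),f(a,316,115,80,100,5)]))
```

```text
(no output)
```

View pics/tc.png

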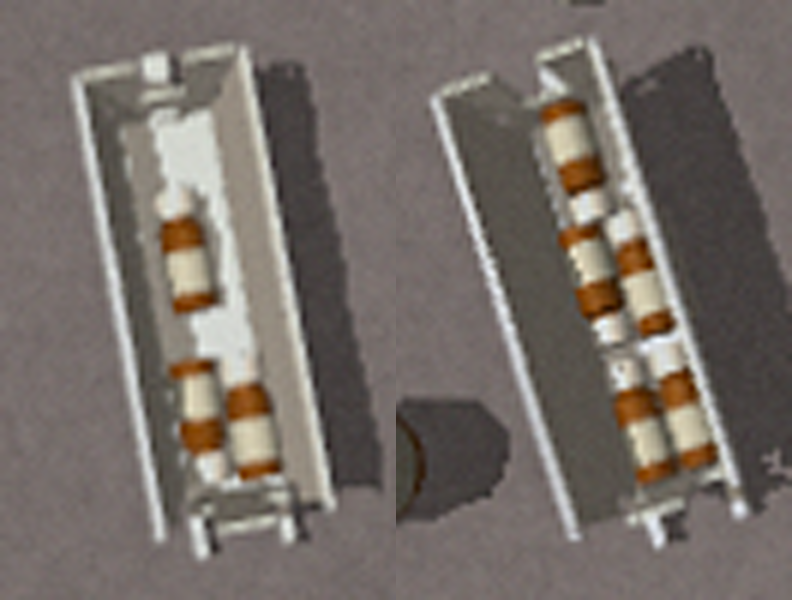

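View pics/sc.png

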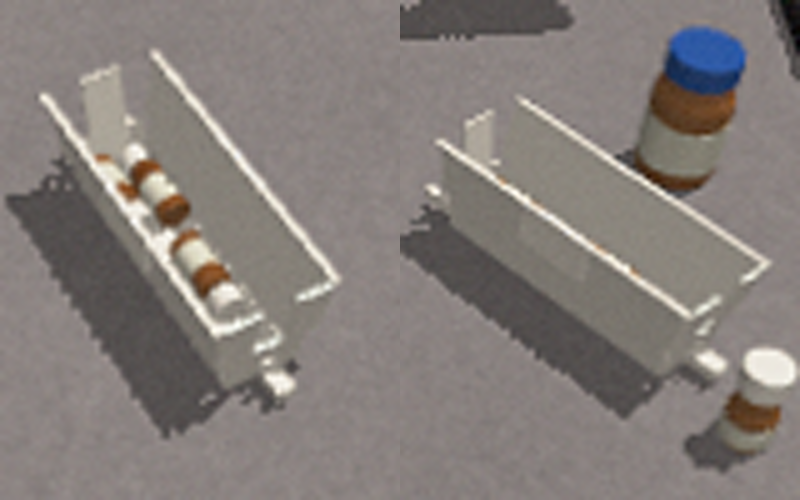

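```bash
cat > h.py <<'E'
import numpy as np,cv2
from scipy.optimize import least_squares
from rig import r, imaging, job
def proj(p,X): return cv2.projectPoints(np.float64(X).reshape(-1,1,3),p["rvec"],p["tvec"],np.array([[p["fx"],0,p["cx"]],[0,p["fy"],p["cy"]],[0,0,1.]]),p["dist_coeffs"])[0][:,0]
def tri(ps,uv):  # one point in several views
    return least_squares(lambda X:np.concatenate([proj(p,X)[0]-u for p,u in zip(ps,uv)]),[450,0,50.]).x
C=np.array([[88,32,60],[88,-32,60],[-88,-32,60],[-88,32,60.]])  # FL FR NR NL
def body(q,P=C):  # q=x,y,z,yaw
    c,s=np.cos(q[3]),np.sin(q[3]); return P@np.array([[c,s,0],[-s,c,0],[0,0,1]])+q[:3]
def fit(ps,uvs,q0,P=C):
    f=least_squares(lambda q:np.concatenate([(proj(p,body(q,P))-u).ravel() for p,u in zip(ps,uvs)]),q0); return f.x,np.sqrt(np.mean(f.fun**2))
E
python3 - <<'E'
from h import *
np.set_printoptions(precision=2,suppress=True)
g=lambda l,o,s:(np.array(l)+.5)/s-.5+o
T,S=imaging.camera_params("top"),imaging.camera_params("scene")
D={"top":(g([(75,78),(243,47),(332,505),(158,540)],(212,150),6),g([(338,282),(218,333),(42,97),(153,52)],(215,155),5)),
"base":(g([(37,98),(199,40),(344,510),(179,538)],(78,168),6),g([(370,264),(292,317),(37,143),(118,100)],(316,115),5))}
for k,(a,b) in D.items():
    print(k,[tri((T,S),(u,v)) for u,v in zip(a,b)])
    print(fit((T,S),(a,b),[450,0,0,0.1]),fit((T,),(a,),[450,0,0,0.1]))
E
```

```text
top [array([636.52,  19.58,  59.85]), array([649.21, -41.98,  61.78]), array([480.75, -77.5 ,  60.24]), array([466.89, -14.91,  60.92])]
(array([558.1 , -28.68,   0.16,   0.2 ]), np.float64(0.5456391296379293)) (array([559.43, -29.03, -14.81,   0.2 ]), np.float64(0.2511418312637932))
base [array([583.46, 333.56,  59.14]), array([606.31, 272.83,  60.42]), array([434.15, 215.15,  50.13]), array([422.3 , 272.5 ,  58.34])]
(array([511.8 , 273.55,  -2.62,   0.35]), np.float64(0.9476901659557107)) (array([511.37, 270.7 ,   3.36,   0.34]), np.float64(1.1604165442721797))
```

Run:
```python
from h import *
np.set_printoptions(precision=3,suppress=True)
p=imaging.camera_params("wrist");s=r.sense()
R=cv2.Rodrigues(p["rvec"])[0];c=-R.T@p["tvec"]
from scipy.spatial.transform import Rotation as Ro
Rt=Ro.from_euler("xyz",s["tcp_rot"]).as_matrix()
print(p["fx"],p["cx"],p["cy"],p["dist_coeffs"],c,Rt.T@(c-s["eef_pos"]),Rt.T@R.T)
# move to above base: desired tcp, in tool axes
for goal in ([470,290,330],[558,-29,200]):
    print(goal,Rt.T@(np.array(goal)-s["eef_pos"]))
```

```text
298.92635919053464 257.6999594653033 190.96323483551632 [-0.004  0.     0.     0.     0.   ] [106.872 620.472 373.258] [  76.145    0.247 -120.617] [[-0.001 -0.955 -0.298]
 [ 1.    -0.001  0.   ]
 [-0.    -0.298  0.955]]
[470, 290, 330] [-366.704 -211.734  -77.095]
[558, -29, 200] [-542.755 -491.77    53.254]
```

```bash
python3 steer.py '[[0, 0, 0, -33, -18, -4, 1], [0, 0, 0, -33, -18, -4, 1], [0, 0, 0, -33, -18, -4, 1], [0, 0, 0, -33, -18, -4, 1], [0, 0, 0, -33, -18, -4, 1]]' && python3 steer.py '[[0, 0, 0, -33, -18, -4, 1], [0, 0, 0, -33, -18, -4, 1], [0, 0, 0, -33, -18, -4, 1], [0, 0, 0, -33, -18, -4, 1], [0, 0, 0, -33, -18, -4, 1]]' && python3 steer.py '[[0, 0, 0, -33, -18, -4, 1], [0, 0, 0, -33, -18, -4, 1], [0, 0, 0, 0, 0, 0, 1], [0, 0, 0, 0, 0, 0, 1]]'
python3 - <<'E'
from h import *
p=imaging.camera_params("wrist"); im=imaging.grab_frame("wrist"); print(p["rvec"].tolist(),p["tvec"].tolist(),r.sense()["qpos"])
cv2.imwrite("pics/w1.png",im[:,:,::-1]); cv2.imwrite("pics/w1b.png",cv2.resize(im[:,:,::-1],(800,600),interpolation=cv2.INTER_CUBIC))
E
```

```text
clock: 0.52
eef_pos: [312.6, 463.4, 273.1]
tcp_rot: [-3.141, -0.0, 2.85]
contact_force: [0.8, 0.8, -0.0]
opening: 1.004
grasp_force: 0.0
clock: 0.93
eef_pos: [444.9, 329.6, 293.3]
tcp_rot: [-3.141, -0.0, 2.85]
contact_force: [0.2, -0.0, 1.2]
opening: 0.998
grasp_force: 0.0
clock: 1.27
eef_pos: [498.0, 276.3, 301.1]
tcp_rot: [-3.141, -0.0, 2.846]
contact_force: [0.0, 0.8, 0.1]
opening: 0.999
grasp_force: 0.0
[-2.320116546611046, -1.7183681863352145, -0.26178722809365146] [-409.67687251967476, -430.7501519322126, 307.4007311080041] [ 5.05975423e-01  2.23735358e-01  1.70141679e+00  4.22724736e-04
  1.21730701e+00 -7.71246966e-01]
```

View pics/w1b.png

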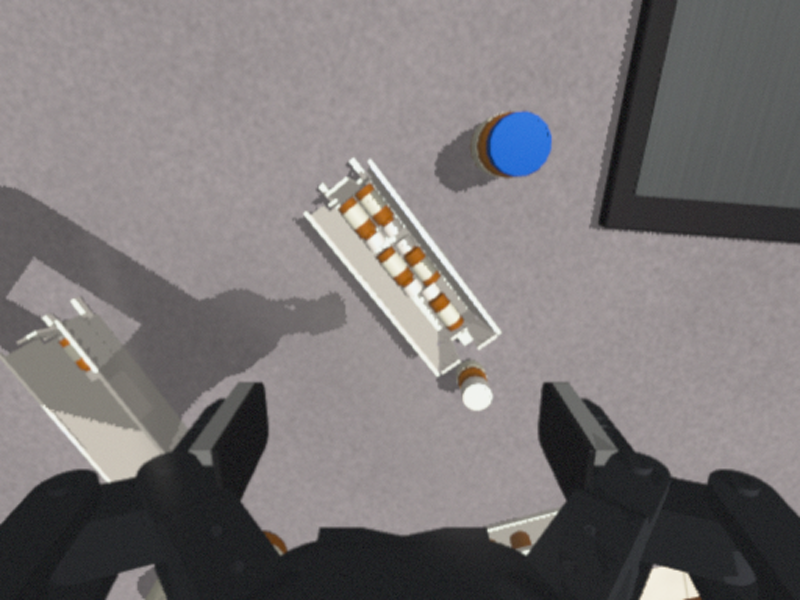

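Run:
```python
from h import *
np.set_printoptions(precision=2,suppress=True)
g=lambda l,o,s:(np.array(l)+.5)/s-.5+o
T,S=imaging.camera_params("top"),imaging.camera_params("scene")
W=dict(imaging.camera_params("wrist"));W["rvec"]=np.array([-2.320116546611046, -1.7183681863352145, -0.26178722809365146]);W["tvec"]=np.array([-409.67687251967476, -430.7501519322126, 307.4007311080041])
t=g([(37,98),(199,40),(344,510),(179,538)],(78,168),6);s=g([(370,264),(292,317),(37,143),(118,100)],(316,115),5)
w=g([(499,332),(438,374),(305,213),(372,160)],0,1.5625)
q0=[511,272,0,.34]
print([tri((S,W),(u,v)) for u,v in zip(s,w)])
for ps,us in (((W,),(w,)),((S,W),(s,w)),((T,S,W),(t,s,w))): print(fit(ps,us,q0))
q=fit((S,W),(s,w),q0)[0]
print(g(proj(T,body(q)),0,1)-t, proj(S,body(q))-s, proj(W,body(q))-w)
# standing vial top: wrist (478,395)/1.5625, scene (600+... )
v=tri((W,S),(g((478,397),0,1.5625),g((368,362),(316,115),5)));print("vial",v,"in base frame",body([0,0,0,-q[3]],v-[q[0],q[1],0]))
s_=r.sense();print(s_["eef_pos"],s_["tcp_rot"])
```

```text
[array([584.15, 333.58,  59.87]), array([606.27, 274.7 ,  60.07]), array([445.24, 213.42,  58.76]), array([423.04, 274.82,  57.67])]
(array([516.79, 273.91,  -7.99,   0.35]), np.float64(0.5739188485660234))
(array([515.28, 274.19,  -2.43,   0.35]), np.float64(0.8823017887414089))
(array([514.47, 273.93,  -2.52,   0.35]), np.float64(1.2085215399130391))
[[-0.3  -1.45]
 [-0.74 -1.2 ]
 [-0.87 -4.52]
 [-0.48  0.22]] [[0.74 1.22]
 [0.46 1.44]
 [0.36 0.24]
 [0.11 0.02]] [[ 0.95  0.85]
 [ 0.34  0.84]
 [-0.29 -1.36]
 [-1.6  -0.99]]
vial [640.72 301.38  53.96] in base frame [127.07 -18.04  53.96]
[496.97 277.22 300.86] [-3.14 -0.    2.85]
```

```bash
python3 steer.py '[[0, 0, 0, -18.3, -34.5, 7.5, 1], [0, 0, 0, -18.3, -34.5, 7.5, 1], [0, 0, 0, -18.3, -34.5, 7.5, 1], [0, 0, 0, -18.3, -34.5, 7.5, 1], [0, 0, 0, -18.3, -34.5, 7.5, 1]]' >/dev/null && python3 steer.py '[[0, 0, 0, -18.3, -34.5, 7.5, 1], [0, 0, 0, -18.3, -34.5, 7.5, 1], [0, 0, 0, -18.3, -34.5, 7.5, 1], [0, 0, -0.123, 0, 0, 0, 1], [0, 0, -0.123, 0, 0, 0, 1]]' >/dev/null && python3 steer.py '[[0, 0, -0.123, 0, 0, 0, 1], [0, 0, -0.123, 0, 0, 0, 1], [0, 0, 0, 0, 0, 0, 1], [0, 0, 0, 0, 0, 0, 1], [0, 0, 0, 0, 0, 0, 1]]'
python3 - <<'E'
from h import *
p=imaging.camera_params("wrist"); im=imaging.grab_frame("wrist"); print(p["rvec"].tolist(),p["tvec"].tolist(),r.sense()["qpos"])
cv2.imwrite("pics/w2.png",im[:,:,::-1])
cv2.imwrite("pics/w2b.png",cv2.resize(im[:,:,::-1],(800,600),interpolation=cv2.INTER_CUBIC))
E
```

```text
clock: 2.57
eef_pos: [557.5, -27.7, 241.1]
tcp_rot: [3.141, -0.0, -2.944]
contact_force: [-0.6, -0.7, 0.2]
opening: 0.995
grasp_force: 0.0
[-1.8585686332883504, -2.265402128179789, -0.3453296680746216] [135.86400577798304, -551.9856617963239, 206.88767195209826] [-5.27563051e-02  2.62306380e-01  1.78990358e+00  1.15938227e-04
  1.08953658e+00 -1.82140518e+00]
```

View pics/w2b.png

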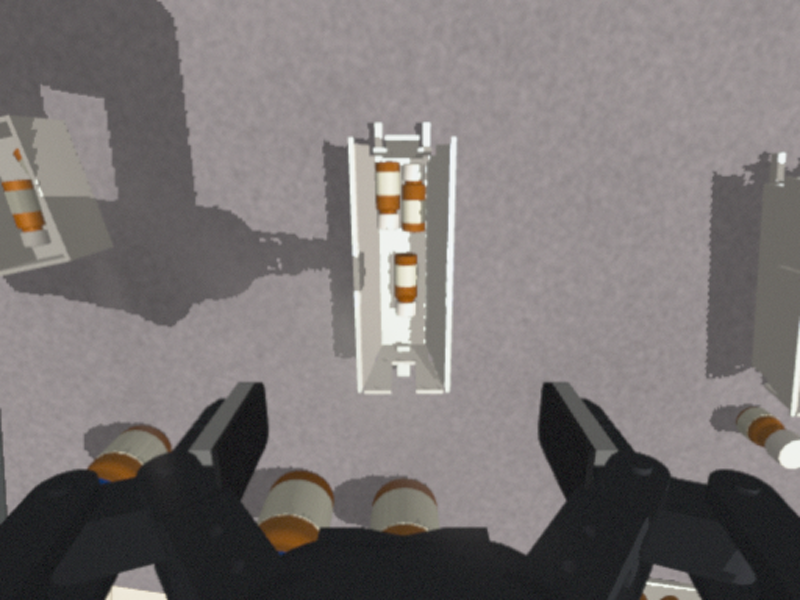

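Run:
```python
from h import *
np.set_printoptions(precision=3,suppress=True)
g=lambda l,o,s:(np.array(l)+.5)/s-.5+o
T,S,W=[imaging.camera_params(n) for n in("top","scene","wrist")]
t=g([(75,78),(243,47),(332,505),(158,540)],(212,150),6);s=g([(338,282),(218,333),(42,97),(153,52)],(215,155),5)
w=g([(449,391),(359,391),(350,138),(456,138)],0,1.5625)
q0=[558,-28,0,.2]
X=np.array([tri((T,S,W),(a,b,c)) for a,b,c in zip(t,s,w)]);print(X,X.mean(0))
for ps,us in (((W,),(w,)),((T,S),(t,s)),((T,S,W),(t,s,w))): print(fit(ps,us,q0))
q=fit((T,S,W),(t,s,w),q0)[0]; print(proj(W,body(q))-w)
s_=r.sense();print(s_["eef_pos"],s_["tcp_rot"])
```

```text
[[636.687  21.128  60.913]
 [649.13  -41.668  61.595]
 [480.722 -76.408  59.691]
 [467.956 -13.244  62.135]] [558.624 -27.548  61.083]
(array([560.225, -26.712,  -4.405,   0.201]), np.float64(0.6672267439657448))
(array([558.101, -28.684,   0.162,   0.203]), np.float64(0.5456391296376037))
(array([559.204, -27.348,  -1.189,   0.201]), np.float64(0.8959335196918669))
[[-0.959  0.756]
 [ 0.156  0.956]
 [ 0.1   -1.519]
 [-0.931 -1.79 ]]
[557.599 -27.909 241.24 ] [ 3.141 -0.    -2.944]
```

```bash
python3 steer.py '[[0, 0, 0, -1.2, 0, 38, 1], [0, 0, 0, 0, 0, 38, 1], [0, 0, 0, 0, 0, 38, 1], [0, 0, 0, 0, 0, 38, 1], [0, 0, 0, 0, 0, 25, 1]]' 50 >/dev/null && python3 steer.py '[[0, 0, 0, 0, 0, 14, 1], [0, 0, 0, 0, 0, 2, 1], [0, 0, 0, 0, 0, 0, 1], [0, 0, 0, 0, 0, 0, 1]]' && python3 steer.py '[[0, 0, 0, 0, 0, 0, 0.3], [0, 0, 0, 0, 0, 0, 0.3], [0, 0, 0, 0, 0, 0, 0.3], [0, 0, 0, 0, 0, 0, 0.3], [0, 0, 0, 0, 0, 0, 0.3]]' 50 && python3 steer.py '[[0, 0, 0, 0, 0, 0, 0.3], [0, 0, 0, 0, 0, 0, 0.3], [0, 0, 0, 0, 0, 0, 0.3], [0, 0, 0, 0, 0, 0, 0.3], [0, 0, 0, 0, 0, 0, 0.3]]' 50
```

```text
clock: 3.37
eef_pos: [559.6, -28.3, 49.2]
tcp_rot: [-3.141, 0.001, -2.942]
contact_force: [0.1, 0.2, -0.1]
opening: 0.999
grasp_force: 0.0
clock: 3.78
eef_pos: [560.0, -28.4, 50.0]
tcp_rot: [-3.141, 0.003, -2.942]
contact_force: [-1.0, 1.0, 7.1]
opening: 0.761
grasp_force: 54.2
clock: 4.2
eef_pos: [560.0, -28.4, 50.0]
tcp_rot: [-3.141, 0.003, -2.942]
contact_force: [-1.4, 0.7, 6.0]
opening: 0.766
grasp_force: 54.2
```

```bash
python3 steer.py '[[0, 0, 0, 0, 0, -5, 0.3], [0, 0, 0, 0, 0, -15, 0.3], [0, 0, 0, 0, 0, -25, 0.3], [0, 0, 0, 0, 0, -25, 0.3], [0, 0, 0, 0, 0, -25, 0.3]]' && python3 steer.py '[[0, 0, 0, 0, 0, -25, 0.3], [0, 0, 0, 0, 0, -25, 0.3], [0, 0, 0, 0, 0, -25, 0.3], [0, 0, 0, 0, 0, -15, 0.3], [0, 0, 0, 0, 0, -5, 0.3]]' && python3 steer.py '[[0, 0, 0, 0, 0, 0, 0.3], [0, 0, 0, 0, 0, 0, 0.3], [0, 0, 0, 0, 0, 0, 0.3]]'
```

```text
clock: 4.62
eef_pos: [558.4, -28.4, 144.7]
tcp_rot: [3.142, -0.0, -2.942]
contact_force: [1.4, -0.3, -4.0]
opening: 0.758
grasp_force: 56.9
clock: 5.03
eef_pos: [559.9, -28.5, 241.7]
tcp_rot: [-3.14, 0.004, -2.942]
contact_force: [1.3, 0.1, -3.7]
opening: 0.764
grasp_force: 57.3
clock: 5.28
eef_pos: [558.0, -28.4, 236.9]
tcp_rot: [3.141, -0.002, -2.941]
contact_force: [-0.4, -1.1, -3.7]
opening: 0.764
grasp_force: 57.3
```

```bash
R5='' ; python3 steer.py '[[0, 0, 0.05, 0, 0, 0, 0.3], [0, 0, 0.12, 0, 0, 0, 0.3], [0, 0, 0.12, 0, 0, 0, 0.3], [0, 0, 0.12, 0, 0, 0, 0.3], [0, 0, 0.12, 0, 0, 0, 0.3]]' >/dev/null && python3 steer.py '[[0, 0, 0.12, 0, 0, 0, 0.3], [0, 0, 0.12, 0, 0, 0, 0.3], [0, 0, 0.12, 0, 0, 0, 0.3], [0, 0, 0.12, 0, 0, 0, 0.3], [0, 0, 0.12, 0, 0, 0, 0.3]]' >/dev/null && python3 steer.py '[[0, 0, 0.12, 0, 0, 0, 0.3], [0, 0, 0.12, 0, 0, 0, 0.3], [0, 0, 0.12, 0, 0, 0, 0.3], [0, 0, 0.12, 0, 0, 0, 0.3], [0, 0, 0.12, 0, 0, 0, 0.3]]' >/dev/null && python3 steer.py '[[0, 0, 0.12, 0, 0, 0, 0.3], [0, 0, 0.12, 0, 0, 0, 0.3], [0, 0, 0.12, 0, 0, 0, 0.3], [0, 0, 0.12, 0, 0, 0, 0.3], [0, 0, 0.12, 0, 0, 0, 0.3]]' >/dev/null && python3 steer.py '[[0, 0, 0.12, 0, 0, 0, 0.3], [0, 0, 0.12, 0, 0, 0, 0.3], [0, 0, 0.12, 0, 0, 0, 0.3], [0, 0, 0.12, 0, 0, 0, 0.3], [0, 0, 0.12, 0, 0, 0, 0.3]]' >/dev/null && python3 steer.py '[[0, 0, 0.06, 0, 0, 0, 0.3], [0, 0, 0, 0, 0, 0, 0.3], [0, 0, 0, 0, 0, 0, 0.3]]'
python3 - <<'E'
from h import *
s=r.sense();y=s["tcp_rot"][2];x,yy,z=s["eef_pos"];print(y,s["qpos"])
q=[514.7,274.1];d=np.array(q)-[x,yy];print("tool dx,dy",d@[np.cos(y),np.sin(y)],d@[np.sin(y),-np.cos(y)])
E
```

```text
clock: 7.62
eef_pos: [558.3, -28.4, 237.1]
tcp_rot: [-3.141, 0.002, 0.354]
contact_force: [0.5, 0.4, -3.6]
opening: 0.76
grasp_force: 57.1
0.35409058049260445 [-5.34521716e-02  2.68779831e-01  1.79118160e+00  4.17365189e-06
  1.08372307e+00  1.16325242e+00]
tool dx,dy 63.967351447758645 -298.8269912883142
```

```bash
python3 steer.py '[[0, 0, 0, 2, -10, 0, 0.3], [0, 0, 0, 5, -24, 0, 0.3], [0, 0, 0, 6.6, -31, 0, 0.3], [0, 0, 0, 6.6, -31, 0, 0.3], [0, 0, 0, 6.6, -31, 0, 0.3]]' >/dev/null && python3 steer.py '[[0, 0, 0, 6.6, -31, 0, 0.3], [0, 0, 0, 6.6, -31, 0, 0.3], [0, 0, 0, 6.6, -31, 0, 0.3], [0, 0, 0, 6.6, -31, 0, 0.3], [0, 0, 0, 6.6, -31, 0, 0.3]]' >/dev/null && python3 steer.py '[[0, 0, 0, 3.2, -14, 0, 0.3], [0, 0, 0, 1, -3, 0, 0.3], [0, 0, 0, 0, 0, 35, 0.3], [0, 0, 0, 0, 0, 35, 0.3], [0, 0, 0, 0, 0, 15, 0.3]]' >/dev/null && python3 steer.py '[[0, 0, 0, 0, 0, 0, 0.3], [0, 0, 0, 0, 0, 0, 0.3], [0, 0, 0, 0, 0, 0, 0.3]]'
python3 - <<'E'
from h import *
s=r.sense();print(s["eef_pos"],s["tcp_rot"],s["qpos"])
ims=[imaging.grab_frame(n)[:,:,::-1] for n in("scene","top","wrist")]
for n,i in zip(("s3","t3","w3"),ims): cv2.imwrite(f"pics/{n}.png",i)
f=lambda im,x,y,w,h,k:cv2.resize(im[y:y+h,x:x+w],(int(w*k),int(h*k)),interpolation=cv2.INTER_CUBIC)
cv2.imwrite("pics/m3.png",np.hstack([f(ims[0],305,90,100,150,4),f(ims[1],50,140,100,150,4)]))
E
```

```text
clock: 9.12
eef_pos: [516.9, 274.3, 154.5]
tcp_rot: [-3.142, -0.002, 0.352]
contact_force: [0.5, -0.3, -3.6]
opening: 0.764
grasp_force: 57.7
[516.88623381 274.31351907 154.53499804] [-3.14151363e+00 -1.67610145e-03  3.51751756e-01] [ 4.85424045e-01  4.02414511e-01  1.80663577e+00 -1.80840107e-04
  9.30870703e-01  1.70457641e+00]
```

View pics/m3.png

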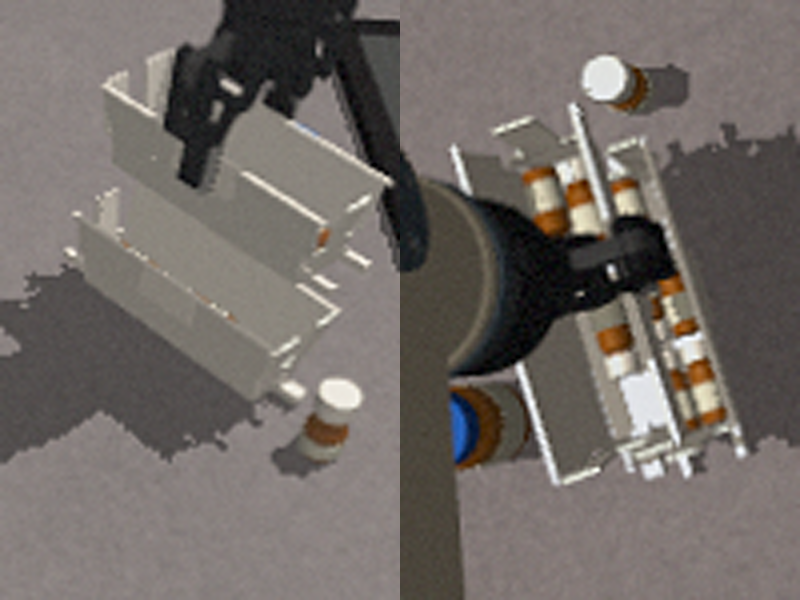

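View pics/w3.png

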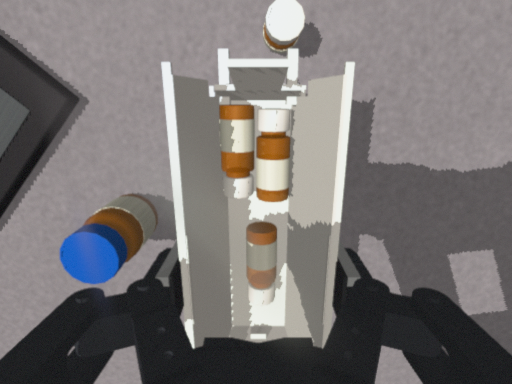

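Run:
```python
from h import *
np.set_printoptions(precision=3,suppress=True)
g=lambda l,o,s:(np.array(l)+.5)/s-.5+o
T,S=imaging.camera_params("top"),imaging.camera_params("scene")
W=dict(imaging.camera_params("wrist"));W["rvec"]=np.array([-2.320116546611046, -1.7183681863352145, -0.26178722809365146]);W["tvec"]=np.array([-409.67687251967476, -430.7501519322126, 307.4007311080041])
def fitm(obs,q0):
    f=least_squares(lambda q:np.concatenate([(proj(p,body(q,C[i]))-u).ravel() for p,i,u in obs]),q0,loss="soft_l1"); return f.x,f.fun.reshape(-1,2)
t=g([(37,98),(199,40),(179,538)],(78,168),6);s=g([(370,264),(292,317),(37,143),(118,100)],(316,115),5)
w=g([(499,332),(438,374),(305,213),(372,160)],0,1.5625); s3=g([(338,310),(270,355),(78,214)],(305,90),4)
a=[0,1,2,3]
for o in ([(T,[0,1,3],t),(S,a,s),(S,a[:3],s3)],[(T,[0,1,3],t),(S,a,s),(S,a[:3],s3),(W,a,w)]): 
  q,e=fitm(o,[514,274,0,.35]);print("base",q,abs(e).max())
# upper; world FL etc. are just geometric corners (symmetric rim)
su=g([(388,182),(323,226),(105,87)],(305,90),4);tu=g([(55,150),(173,105),(158,482)],(50,140),4)
q,e=fitm([(S,a[:3],su),(T,[0,1,3],tu)],[515,274,105,.35]);print("upper",q);print(e)
print([tri((S,T),(su[i],tu[i])) for i in (0,1)])
print(r.sense()["eef_pos"],r.sense()["tcp_rot"])
```

```text
base [512.849 273.217  -1.703   0.353] 1.5172945264065447
base [514.339 273.833  -2.261   0.354] 2.0851637059004986
upper [515.408 273.236 102.907   0.354]
[[ 0.923  0.738]
 [ 0.298  0.373]
 [-1.804 -0.565]
 [-0.299 -0.529]
 [ 0.176 -0.008]
 [ 0.079  1.819]]
[array([585.47 , 332.04 , 164.545]), array([608.711, 273.382, 163.921])]
[516.972 274.593 154.943] [-3.141 -0.003  0.352]
```

```bash
python3 steer.py '[[0, 0, 0, -2, -0.5, 0, 0.3], [0, 0, 0, 0, 0, 12, 0.3], [0, 0, 0, 0, 0, 14, 0.3], [0, 0, 0, 0, 0, 8, 0.3], [0, 0, 0, 0, 0, 3, 0.3]]' >/dev/null && python3 steer.py '[[0, 0, 0, 0, 0, 2, 0.3], [0, 0, 0, 0, 0, 2, 0.3], [0, 0, 0, 0, 0, 2, 0.3], [0, 0, 0, 0, 0, 0, 0.3], [0, 0, 0, 0, 0, 0, 0.3]]' && python3 steer.py '[[0, 0, 0, 0, 0, 1, 0.3], [0, 0, 0, 0, 0, 1, 0.3], [0, 0, 0, 0, 0, 1, 0.3], [0, 0, 0, 0, 0, 0, 0.3], [0, 0, 0, 0, 0, 0, 0.3]]'
```

```text
clock: 10.1
eef_pos: [514.1, 274.2, 110.5]
tcp_rot: [-3.142, -0.0, 0.352]
contact_force: [0.8, -0.1, -4.8]
opening: 0.761
grasp_force: 57.8
clock: 10.52
eef_pos: [513.9, 274.1, 107.2]
tcp_rot: [3.142, 0.0, 0.352]
contact_force: [0.2, 0.5, -4.2]
opening: 0.764
grasp_force: 57.8
```

```bash
python3 steer.py '[[0, 0, 0, 0, 0, 1, 0.3], [0, 0, 0, 0, 0, 0, 0.3], [0, 0, 0, 0, 0, 0, 0.3]]' && python3 steer.py '[[0, 0, 0, 0, 0, 1, 0.3], [0, 0, 0, 0, 0, 0, 0.3], [0, 0, 0, 0, 0, 0, 0.3]]'
python3 - <<'E'
from h import *
ims=[imaging.grab_frame(n)[:,:,::-1] for n in("scene","top")]
f=lambda im,x,y,w,h,k:cv2.resize(im[y:y+h,x:x+w],(int(w*k),int(h*k)),interpolation=cv2.INTER_CUBIC)
cv2.imwrite("pics/m4.png",np.hstack([f(ims[0],305,90,100,150,4),f(ims[1],60,140,100,150,4)]))
E
```

```text
clock: 10.77
eef_pos: [513.9, 274.1, 106.2]
tcp_rot: [3.142, 0.0, 0.352]
contact_force: [-0.6, 0.3, -4.1]
opening: 0.76
grasp_force: 57.8
clock: 11.02
eef_pos: [514.0, 274.1, 105.3]
tcp_rot: [-3.142, -0.0, 0.352]
contact_force: [0.4, 0.4, -2.7]
opening: 0.762
grasp_force: 57.9
```

View pics/m4.png

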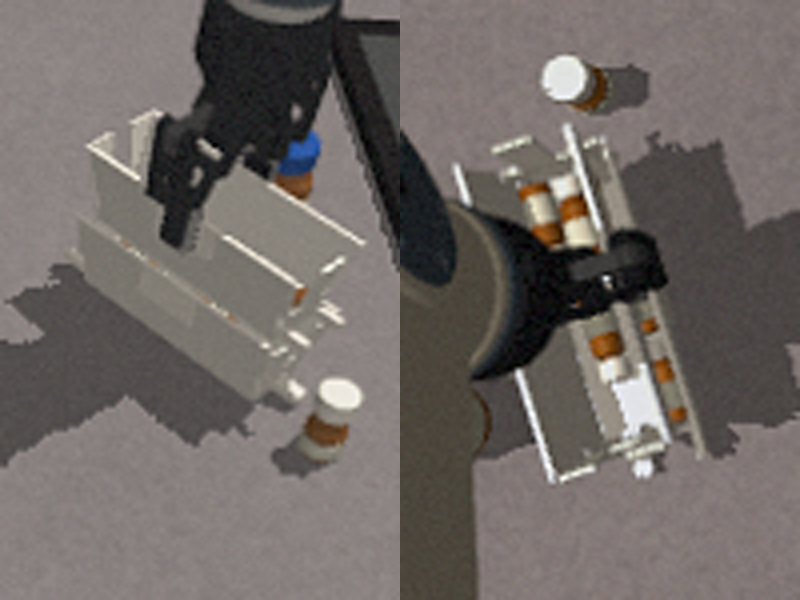

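```bash
python3 steer.py '[[0, 0, 0, 0, 0, 0.7, 0.3], [0, 0, 0, 0, 0, 0, 0.3], [0, 0, 0, 0, 0, 0, 0.3]]' && python3 steer.py '[[0, 0, 0, 0, 0, 0.7, 0.3], [0, 0, 0, 0, 0, 0, 0.3], [0, 0, 0, 0, 0, 0, 0.3]]'
```

```text
clock: 11.37
eef_pos: [514.1, 274.2, 105.0]
tcp_rot: [-3.142, -0.0, 0.352]
contact_force: [-1.0, -0.2, 2.2]
opening: 0.762
grasp_force: 58.8
clock: 11.62
eef_pos: [514.2, 274.2, 104.9]
tcp_rot: [-3.142, -0.001, 0.352]
contact_force: [-2.3, -1.3, 10.6]
opening: 0.762
grasp_force: 59.8
```

```bash
python3 steer.py '[[0, 0, 0, 0, 0, -0.8, 0.3], [0, 0, 0, 0, 0, 0, 0.3], [0, 0, 0, 0, 0, 0, 1], [0, 0, 0, 0, 0, 0, 1], [0, 0, 0, 0, 0, 0, 1]]' && python3 steer.py '[[0, 0, 0, 0, 0, 0, 1], [0, 0, 0, 0, 0, 0, 1], [0, 0, 0, 0, 0, -3, 1], [0, 0, 0, 0, 0, -10, 1], [0, 0, 0, 0, 0, -20, 1]]' && python3 steer.py '[[0, 0, 0, 0, 0, -35, 1], [0, 0, 0, 0, 0, -40, 1], [0, 0, 0, 0, 0, -40, 1], [0, 0, 0, 0, 0, -30, 1], [0, 0, 0, -30, 0, 0, 1]]' && python3 steer.py '[[0, 0, 0, -40, 0, 0, 1], [0, 0, 0, -40, 0, 0, 1], [0, 0, 0, -40, 0, 0, 1], [0, 0, 0, -30, 0, 0, 1], [0, 0, 0, 0, 0, 0, 1]]'
python3 - <<'E'
from h import *
ims=[imaging.grab_frame(n)[:,:,::-1] for n in("scene","top")]
cv2.imwrite("pics/s5.png",ims[0]);cv2.imwrite("pics/t5.png",ims[1])
f=lambda im,x,y,w,h,k:cv2.resize(im[y:y+h,x:x+w],(int(w*k),int(h*k)),interpolation=cv2.INTER_CUBIC)
cv2.imwrite("pics/m5.png",np.hstack([f(ims[0],305,90,100,150,4),f(ims[1],60,140,100,150,4)]))
E
```

```text
clock: 12.03
eef_pos: [514.0, 274.1, 104.5]
tcp_rot: [-3.142, -0.0, 0.352]
contact_force: [-0.1, 0.3, 0.1]
opening: 0.998
grasp_force: 0.0
clock: 12.45
eef_pos: [512.7, 273.5, 136.7]
tcp_rot: [3.141, 0.004, 0.352]
contact_force: [-1.0, 1.0, -0.4]
opening: 1.001
grasp_force: 0.0
clock: 12.87
eef_pos: [491.8, 266.6, 291.0]
tcp_rot: [-3.14, -0.015, 0.351]
contact_force: [-0.3, -0.0, 0.7]
opening: 0.999
grasp_force: 0.0
clock: 13.28
eef_pos: [339.9, 209.8, 282.9]
tcp_rot: [3.141, 0.002, 0.352]
contact_force: [0.2, 0.3, 0.3]
opening: 0.998
grasp_force: 0.0
```

View pics/m5.png

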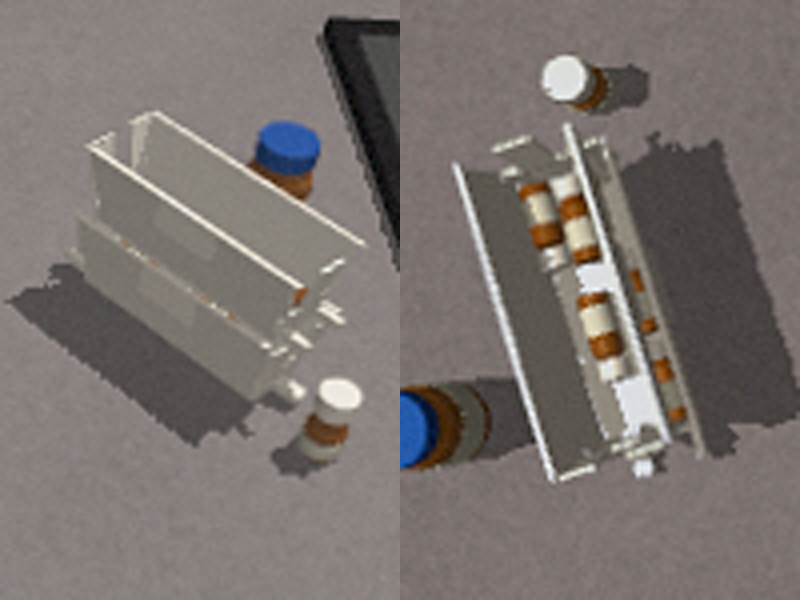

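Run:
```python
from h import *
np.set_printoptions(precision=3,suppress=True)
g=lambda l,o,s:(np.array(l)+.5)/s-.5+o
T,S=imaging.camera_params("top"),imaging.camera_params("scene")
s=g([(365,243),(303,290),(90,148),(155,113)],(305,90),4);t=g([(55,165),(170,125),(268,440),(152,480)],(60,140),4)
print(fit((S,T),(s,t),[514,274,55,.35]));print(np.array([tri((S,T),x) for x in zip(s,t)]))
```

```text
(array([513.97 , 274.247,  53.581,   0.352]), np.float64(0.6163684301934174))
[[583.78  332.837 116.279]
 [606.736 274.306 112.922]
 [444.247 214.39  113.796]
 [422.001 274.149 114.119]]
```

```bash
python3 -c "
from rig import r, imaging, job
print(job.sign_off())"
```

```text
the job is handed in; nothing more can be done
None
```

The long right-hand tote now sits stacked, half-turned and level on the left tote. Its underside measures about 55 mm above the lower one's, the gripper is released and clear, and I handed the job in at about 13.4 s; no verdict was returned.

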